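# Open the drawer safe in the dressing room

## Task

Open the grey drawer safe on the dresser. With its drawer still shut, enter the code on the row of four keys on its lid, pressing one key at a time right down and letting it come up again: first the large round key, then the long bar key, then the small round key; never press the plus-shaped key. Then draw the spring-loaded drawer by its bar handle all the way out to its stop, where it catches and stays out when you let go, and leave the other things on the dresser undisturbed.

Things in the scene. Friction and masses are not known exactly. Their poses are not given: they have to be found in the camera images.
- safe: Fixed grey metal drawer safe, 240 (x) x 270 (y) x 90 mm high, on the dresser, turned up to 20 degrees. Origin: centre of its underside; x points from the drawer front to the back (the drawer opens along -x, towards the robot), z up. On its flat lid the row of four keys lies at x = -0.070, and a perfume bottle stands behind them.
- tray (a joint): how far the drawer is out, in m: 0 shut, 0.070 at its stop. A spring pulls it shut, 4 N when shut rising to 8 N at the stop, plus damping of 25 N per m/s. Past 0.067 a hidden catch drops in and then holds the drawer at about 0.066 when let go; let go earlier it springs shut.
- tray_handle (a point): middle of the drawer's steel bar handle, moving with it; axes as the safe's. Round bar 12 mm thick, 160 mm long along y, level, axis 70 mm above the dresser, on two 10 mm posts 70 mm either side of the middle. Between bar and drawer front a gap of 42 mm (x) by 130 mm (y), open above and below, lets closed fingers down behind the bar.
- tray_front (a point): middle of the drawer's front face at the height of the bar, 48 mm behind the bar's axis; axes as the safe's. The front is a grey plate 250 mm wide (y), 10 mm thick, standing in front of the safe's body; its top edge is 82 mm above the dresser.
- key_disc_top (a point): centre of the top face of the large round key, a disc 40 mm across; one of four bare-metal keys, all 14 mm high, in a row along the safe's y axis, 54 mm apart, in varying order, each on a black tile 50 mm square and 3 mm thick. The top is 107 mm above the dresser when up; axes as the safe's.
- key_disc (a joint): large round key: downward travel of this key in m: 0 up, 0.006 fully down (stop). Spring: 1.5 N to start, 5 N at the stop; it comes back up when released.
- key_bar_top (a point): centre of the top face of the long bar key, 44 mm long (front to back, along x) and 14 mm wide; one of four bare-metal keys, all 14 mm high, in a row along the safe's y axis, 54 mm apart, in varying order, each on a black tile 50 mm square and 3 mm thick. The top is 107 mm above the dresser when up; axes as the safe's.
- key_bar (a joint): long bar key: downward travel of this key in m: 0 up, 0.006 fully down (stop). Spring: 1.5 N to start, 5 N at the stop; it comes back up when released.
- key_small_top (a point): centre of the top face of the small round key, 18 mm across; one of four bare-metal keys, all 14 mm high, in a row along the safe's y axis, 54 mm apart, in varying order, each on a black tile 50 mm square and 3 mm thick. The top is 107 mm above the dresser when up; axes as the safe's.
- key_small (a joint): small round key: downward travel of this key in m: 0 up, 0.006 fully down (stop). Spring: 1.5 N to start, 5 N at the stop; it comes back up when released.
- key_plus_top (a point): centre of the top face of the plus-shaped key, two crossed bars 42 mm long and 13 mm wide; one of four bare-metal keys, all 14 mm high, in a row along the safe's y axis, 54 mm apart, in varying order, each on a black tile 50 mm square and 3 mm thick. Not to be pressed. The top is 107 mm above the dresser when up; axes as the safe's.
- key_plus (a joint): plus-shaped key: downward travel of this key in m: 0 up, 0.006 fully down (stop). Spring: 1.5 N to start, 5 N at the stop; it comes back up when released.
- perfume: bystander: amber glass bottle, 44 mm across, 100 mm high, standing on the back of the safe's lid; origin at the centre of its underside
- polish_tin: bystander: round dark steel tin, 80 mm across, 26 mm high, on the dresser to the left (+y) of the drawer handle; origin at the centre of its underside
- shoe_brush: bystander: wooden shoe brush, 150 x 50 x 45 mm, on the dresser to the right (-y) of the safe; origin at the centre of its underside, x along its length
- watch_box: bystander: dark wooden box, 112 x 102 x 66 mm, on the left; origin at the centre of its underside
- coin_bowl: bystander: white ceramic bowl, 120 mm across, 45 mm high, on the right; origin at the centre of its underside
- spray_can: bystander: upright aluminium can, 52 mm across, 170 mm high, on the right; origin at the centre of its underside
- shoe_tree: bystander: light wooden shoe tree, 220 x 70 x 50 mm, on the left; origin under its middle, x along its length

How it is judged (in metres and radians):
On the way, in this order (a step that is already met when the one before it is completed fails the run):
1. the large round key is pressed down, alone, with the drawer shut (value of joint key_disc above 0.0045 m and value of joint tray below 0.01 m and value of joint each of key_bar, key_small, key_plus below 0.002 m), for 0.05 s.
2. all keys are up again (value of joint each of key_disc, key_bar, key_small, key_plus below 0.002 m), for 0.05 s.
3. then the long bar key is pressed down, alone, with the drawer shut (value of joint key_bar above 0.0045 m and value of joint tray below 0.01 m and value of joint each of key_disc, key_small, key_plus below 0.002 m), for 0.05 s.
4. all keys are up again (all of step 2), for 0.05 s.
5. then the small round key is pressed down, alone, with the drawer shut (value of joint key_small above 0.0045 m and value of joint tray below 0.01 m and value of joint each of key_disc, key_bar, key_plus below 0.002 m), for 0.05 s.
6. all keys are up again (all of step 4), for 0.05 s.
7. then the drawer is drawn out to its stop (value of joint tray above 0.067 m), for 0.05 s.
At the end, for the whole second after the job is handed in: The drawer stays out on its catch by itself (more than 63 mm, at rest) and all four keys are up (less than 2 mm down) (all of step 6 and value of joint tray above 0.063 m and velocity of joint tray between -0.01 and 0.01 m/s); the robot touches nothing.
It fails at once if the plus-shaped key is pressed (3 mm or more) (value of joint key_plus above 0.003 m).
It fails at once if a bystander is shifted by more than 30 mm or tipped over (by more than 0.5 rad) (distance of any of perfume, polish_tin, shoe_brush, watch_box, coin_bowl, spray_can, shoe_tree from where it was at the start of the episode above 0.03 m or angle between any of perfume, polish_tin, shoe_brush, watch_box, coin_bowl, spray_can, shoe_tree's own z axis and vertical above 0.5 rad).
It also fails if it takes over 48 s, if anything falls off the work surface, if the arm or the gripper's body presses on something with over 40 N, if the wrist force passes 120 N, or if a joint passes its speed limit or range.

## Robot

A 6-joint arm with a two-finger parallel gripper is mounted at the origin on the work surface. World frame = base frame: x ahead of the robot, y to its left, z up, the work surface at z = 0. Lengths are in mm, angles in rad, forces in N, time in s.
With the tool pointing down it reaches from about 275 to 750 mm from the base axis. Payload 10.2 kg.
Tool frame: the origin (TCP) lies midway between the tips of the shut fingers; the grasp point (between the pads) lies grip_depth behind it (grip_depth is the distance from the TCP to the grasp point, in mm); z points along the fingers, y is the line along which they close (so a half turn about z gives the same grasp; the last joint's range is limited). The gripper opens to 85 mm and grips with 20 to 120 N. Pads are 22 mm wide; open, the fingers measure 114 mm over their backs; the gripper's body (76 mm by 85 mm) begins 54 mm behind the grasp point. The pads swing forward as they close: fully open they stand 13 mm farther back than shut.
Start: joints at [-1.326, 0.313, 1.498, -0, 1.331, -0.223], TCP at [236.724, -468.607, 231.294] pointing down, gripper open.
Joint ranges: [-2.94, 2.94], [-0.97, 2.17], [0.19, 2.56], [-1.23, 4.37], [0.02, 3.11], [-2.88, 2.88]. Speed limits (rad/s): [2.39, 2.39, 3.01, 3.14, 3.14, 3.14].

## Interface

Orientations are given as a unit quaternion [w, x, y, z].
In Python, from rig import * gives the robot as it stands.
- The arm moves only by the tool servo_tool, never from a script. Its argument "commands" is a list of rows, each a list of 3 entries, a list of its own where there are three numbers: the gripper command: -1 is fully open, 1 is shut, values between are in proportion, then the shift along the tool's x, y, z in m, then the turn, a rotation vector about the tool's x, y, z in units of 6 degrees (1.0 is 6 degrees). In form: [[grip, [dx, dy, dz], [ax, ay, az]], ...]. A call has 1 to 10 rows; each row shifts and turns the commanded pose from where the row before left it, along the tool's axes as they then stand; what a row does not reach is not made up. A row lasts 1/12 s, in which the tool goes at most 41.7 mm and 7.16 degrees, less where a joint would pass 70% of its speed; a pose out of reach is approached as far as the arm can. A call is refused whole if a number of a shift passes 0.0417 or a number of a turn 1, either way. A call with a gripper value outside its range is refused whole. The fingers move at their own pace and stop on an object; "squeeze" is the grip in N (left out, the last holds). Time passes only in rows, so rows that do not move let the fingers close. It gives the time, the measured TCP pose, the force, the opening and the grip force at its end, in the units of the state.
- sense(): the state, without advancing time (a new reading comes with each control period).
- capture(name): name is "scene" or "top" or "wrist"; returns a dict with "pixels" (480x640x3 uint8, red, green, blue), "z_map" (480x640 float32, mm along the optical axis (not along the pixel's ray), 0 where there is no reading), "fx", "fy", "cx", "cy" (pixels), "rvec" (rotation vector, rad) and "tvec" (3), from world to camera coordinates, as OpenCV has them; the wrist camera has in their place "T_tool_cam" (4x4, takes a point from camera to tool coordinates, whose origin is the TCP and whose axes are the flange's). Camera axes: x right, y down, z forward; pixel columns grow to the right and rows downward; lengths in mm; the calibration is good to about 2 mm. A picture is of the moment at which its call begins: read the wrist's pose just before it.
- finish_job(): hands the job in; it is judged then, once.
The state is a dict: "time_s": time; "joints": joint angles; "dq": joint speeds; "tau": joint torques, N m; "eef_pos": TCP position; "ee_rot": TCP orientation; "force": force on the tool from outside, world axes, zero at the start; "wrist_torque": the same for the moment, N m; "grip_width": opening from 0.0 (shut) to 1.0 (fully open); "grip_force": force on a finger pad.
Only numpy, scipy, OpenCV 4.12 (cv2) and the standard library are available. Lean on these libraries where they do the work, as an engineer would, in place of code of your own. Each camera call takes 0.05 s, during which the arm holds its last target. There are 200 camera calls.

## Working session

There is one attempt and no reset: what is moved stays moved. The work goes in short steps, Python scripts to look and compute and a tool call to move; the robot and the scene stay as the last step left them, time stands still between calls to the robot, and variables do not carry over. Pictures are saved under pics/ and viewed, at most 10 in all, crops included, and the job is handed in when it is done.

Besides the shell and the picture viewer there is one more tool, called as name([rows], argument=value, ...), one row to a line, values as JSON. servo_tool: Moves the arm, as the interface text tells. Its arguments: {"type":"object","properties":{"commands":{"type":"array"},"squeeze":{"type":"number"}},"required":["commands"]}

```bash
mkdir -p pics; ls; python3 - <<'E'
from rig import *
import cv2,numpy as np
s=sense(); print(s)
for n in ("top","scene"):
    c=capture(n); cv2.imwrite(f"pics/{n}0.png",c["pixels"][:,:,::-1]); np.savez(f"{n}0.npz",**c)
    print(n,c["fx"],c["cx"],c["rvec"],c["tvec"])
E
```

```text
pics
{'time_s': 0.0, 'joints': array([-1.32638412e+00,  3.13443642e-01,  1.49841303e+00,  1.71158410e-05,
        1.33102820e+00, -2.23412432e-01]), 'dq': array([ 1.49439626e-03, -1.39981197e-03, -8.63279856e-04, -2.00420833e-03,
        1.60830224e-03, -4.03480714e-05]), 'tau': array([ 1.44183591e-04, -4.12269545e+01, -2.59738898e+01, -2.01124121e-04,
        4.18698110e-03,  1.08441009e-05]), 'eef_pos': array([ 236.67064698, -468.34306949,  230.74739315]), 'ee_rot': array([-6.46160726e-04,  9.72767294e-01,  2.31783033e-01,  1.52738329e-06]), 'force': array([-0.46981992, -0.64737072, -0.44237766]), 'wrist_torque': array([ 0.00253929, -0.04034118, -0.00709506]), 'grip_force': 0.0, 'grip_width': 1.0043380155115815}
top 480.461524725768 321.41481199274955 [ 2.18407846 -2.17496815  0.10253715] [5.15556341e-01 6.08799355e+02 1.57224494e+03]
scene 543.4642017064155 320.2999403298293 [ 2.20192357  0.79737881 -0.34087384] [-437.56532384 -167.42243134 1755.82959546]
```

View pics/top0.png

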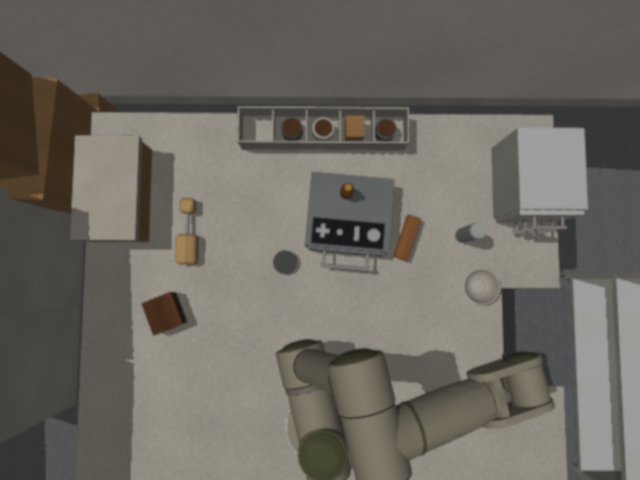

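View pics/scene0.png

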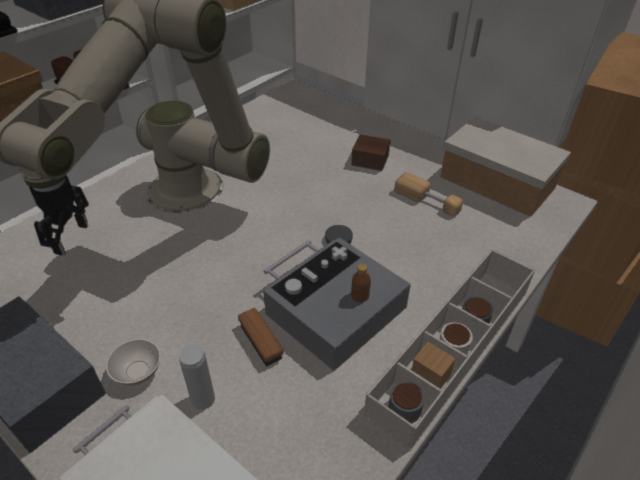

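The top view shows, left to right: plus at (322,230), small round (340,232), bar (357,233), disc (374,235). The handle bar is near (348,267), the tin at (285,262) and the brush at (407,237).

```bash
cat > h.py <<'E'
import numpy as np,cv2
from scipy.spatial.transform import Rotation as R
def world(c,u,v,z):
    Rm=cv2.Rodrigues(np.asarray(c["rvec"]))[0]; t=np.asarray(c["tvec"]).ravel()
    d=Rm.T@np.array([(u-c["cx"])/c["fx"],(v-c["cy"])/c["fy"],1]); o=-Rm.T@t
    return o+d*(z-o[2])/d[2]
def rot(s): return R.from_quat(np.roll(s["ee_rot"],-1))
def plan(s,p,yaw):
    """rest of way in tool axes (mm) and turn about tool z (units of 6 deg) for tool x at yaw (deg)"""
    r=rot(s); tgt=R.from_matrix(np.c_[[np.cos(yaw),np.sin(yaw),0],[np.sin(yaw),-np.cos(yaw),0],[0,0,-1]])
    return r.inv().apply(np.asarray(p)-s["eef_pos"]), np.degrees((r.inv()*tgt).as_rotvec())/6
E
python3 - <<'E'
from h import *; from rig import *
c=dict(np.load("top0.npz"))
P={}
for n,u,v,z in (("plus",322,230,107),("small",340,232,107),("bar",357,233,107),("disc",374,235,107),("hl",322,266,70),("hr",375,270,70),("perf",347,190,140),("tin",285,262,26)):
    P[n]=world(c,u,v,z); print(n,P[n].round(1))
im=c["pixels"]
d=P["plus"]-P["disc"]; print("safe yaw deg",np.degrees(np.arctan2(-d[0],d[1])), np.linalg.norm(d)/3)
s=sense(); print(rot(s).as_matrix().round(3))
cv2.imwrite("pics/crop.png",cv2.resize(im[160:290,270:430,::-1],None,fx=4,fy=4,interpolation=cv2.INTER_CUBIC))
w=capture("wrist"); print(w["T_tool_cam"].round(3),w["fx"])
for y in (-90,0,90): print(y,plan(s,[400,0,250],np.radians(y)))
E
```

```text
plus [631.1   1.8 107. ]
small [625.  -55.2 107. ]
bar [ 622. -109.  107.]
disc [ 615.9 -162.8  107. ]
hl [518.4   1.1  70. ]
hr [ 506.2 -169.7   70. ]
perf [753.4 -75.5 140. ]
tin [532.6 123.4  26. ]
safe yaw deg -5.259897308981815 55.111918686676695
[[ 0.893  0.451 -0.   ]
 [ 0.451 -0.893  0.001]
 [ 0.    -0.001 -1.   ]]
[[   0.      -0.954   -0.299   75.614]
 [   1.       0.      -0.       0.165]
 [   0.      -0.299    0.954 -142.345]
 [   0.       0.       0.       1.   ]] 332.4780747002395
-90 (array([ 356.98815688, -344.41210018,  -18.71399854]), array([-9.56824817e-03,  9.82517860e-03,  1.94669381e+01]))
0 (array([ 356.98815688, -344.41210018,  -18.71399854]), array([-1.15641653e-02,  1.53205825e-04,  4.46694025e+00]))
90 (array([ 356.98815688, -344.41210018,  -18.71399854]), array([-8.64155742e-03, -8.41557893e-03, -1.05330579e+01]))
```

View pics/crop.png

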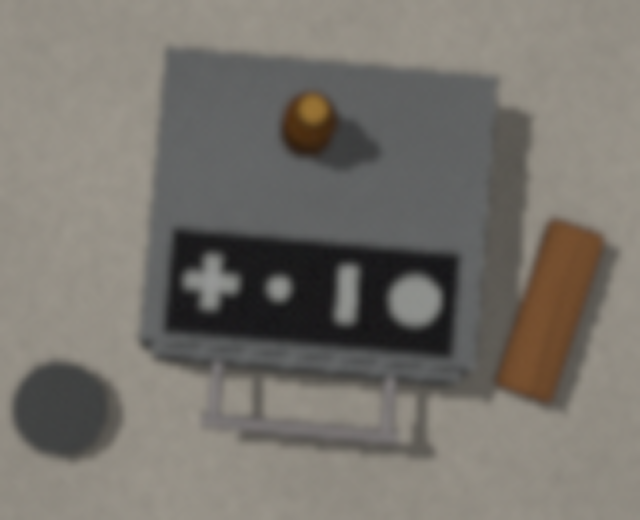

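The crop confirms the key order and a safe yaw of about -5.3°. I'll move above the keys with the fingers shut and tool x along the safe's x.

servo_tool([
  [1,[0.033,-0.0137,-0.003],[0,0,0]],
  [1,[0.033,-0.0137,-0.003],[0,0,0]],
  [1,[0.033,-0.0137,-0.003],[0,0,0]],
  [1,[0.033,-0.0137,-0.003],[0,0,0]],
  [1,[0.033,-0.0137,-0.003],[0,0,0]],
  [1,[0.033,-0.0137,-0.003],[0,0,0]],
  [1,[0.033,-0.0137,-0.003],[0,0,0]],
  [1,[0.033,-0.0137,-0.003],[0,0,0]],
  [1,[0.033,-0.0137,-0.002],[0,0,0]],
  [1,[0.033,-0.0137,-0.002],[0,0,0]],
])

```text
time_s: 0.98
eef_pos: [470.3, -195.9, 259.3]
ee_rot: [-0.0, 0.973, 0.232, -0.0]
force: [0.8, -1.6, 0.4]
grip_width: -0.0
grip_force: 0.0
```

servo_tool([
  [1,[0.033,-0.0137,0],[0,0,0]],
  [1,[0.033,-0.0137,0],[0,0,0]],
  [1,[0.033,-0.0137,0],[0,0,0]],
  [1,[0.033,-0.0137,0],[0,0,0]],
  [1,[0,0,0],[0,0,0.9]],
  [1,[0,0,0],[0,0,0.9]],
  [1,[0,0,0],[0,0,0.9]],
  [1,[0,0,0],[0,0,0.9]],
  [1,[0,0,0],[0,0,0.9]],
  [1,[0,0,0],[0,0,0.85]],
])

```text
time_s: 1.82
eef_pos: [562.5, -89.0, 259.0]
ee_rot: [-0.0, 0.999, -0.049, -0.0]
force: [-0.4, 0.4, 0.1]
grip_width: 0.004
grip_force: 0.0
```

servo_tool([
  [1,[0,0,0],[0,0,0]],
  [1,[0,0,0],[0,0,0]],
  [1,[0,0,0],[0,0,0]],
  [1,[0,0,0],[0,0,0]],
])

```text
time_s: 2.15
eef_pos: [562.6, -89.1, 259.2]
ee_rot: [-0.0, 0.999, -0.045, -0.0]
force: [0.3, -1.0, 0.7]
grip_width: 0.005
grip_force: 0.0
```

```bash
python3 - <<'E'
from h import *; from rig import *
s=sense(); print(s["time_s"],s["eef_pos"],s["grip_width"],s["force"],s["joints"].round(2)); print(rot(s).as_matrix().round(3))
w=capture("wrist"); np.savez("w1.npz",pos=s["eef_pos"],R=rot(s).as_matrix(),**w)
cv2.imwrite("pics/w1.png",w["pixels"][:,:,::-1])
E
```

```text
2.15 [562.57648386 -89.08991725 259.21924711] 0.004847373409798459 [ 0.26782951 -0.95041452  0.66630509] [-0.36  0.4   1.31 -0.    1.44  1.3 ]
[[ 0.996 -0.091 -0.   ]
 [-0.091 -0.996  0.   ]
 [-0.    -0.    -1.   ]]
```

View pics/w1.png

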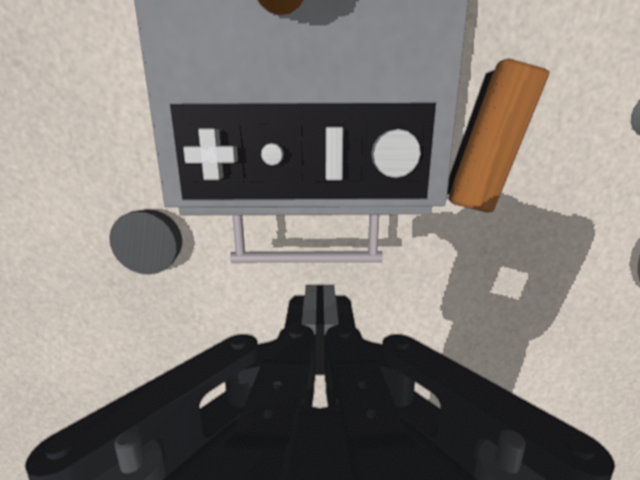

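The wrist view shows plus (210,154), small (272,154), bar (334,153), disc (396,153), and the handle bar from (232,258) to (382,257). The view is aligned with the safe.

```bash
python3 - <<'E'
from h import *
w=dict(np.load("w1.npz")); T=w["T_tool_cam"]; Rm=w["R"]; p=w["pos"]
def pt(u,v,z):
    d=Rm@T[:3,:3]@np.array([(u-w["cx"])/w["fx"],(v-w["cy"])/w["fy"],1]); o=p+Rm@T[:3,3]
    q=o+d*(z-o[2])/d[2]; t=Rm.T@(q-p); return q,t
im=w["pixels"].astype(int)
# centroids of bright blobs on tiles
m=((im.min(2)>110)).astype(np.uint8); m[:108]=0;m[197:]=0;m[:,:176]=0;m[:,432:]=0
n,l,st,ce=cv2.connectedComponentsWithStats(m)
for i in range(1,n):
    if st[i,4]>100:
        q,t=pt(*ce[i],107); print(ce[i].round(1),st[i,4],"world",q.round(1),"tool",t.round(1))
for u,v in ((232,258),(382,257)):
    q,t=pt(u,v,70); print("handle",q.round(1),t.round(1))
for v in (207,): 
    q,t=pt(307,v,82);print("front top",q.round(1),t.round(1))
z=w["z_map"]
for u,v in ((396,153),(334,153),(307,257)):
    Z=z[v-2:v+3,u-2:u+3]; Z=np.median(Z); X=np.array([(u-w["cx"])/w["fx"]*Z,(v-w["cy"])/w["fy"]*Z,Z]); print("depth",(Rm@(T[:3,:3]@X+T[:3,3])+p).round(1))
E
```

```text
[333.8 152.7] 879 world [ 621.6 -107.3  107. ] tool [ 60.5  12.8 152.2]
[208.5 153.8] 1415 world [6.304e+02 1.000e-01 1.070e+02] tool [ 59.5 -95.  152.2]
[396.2 152.9] 1773 world [ 616.6 -160.7  107. ] tool [ 60.3  66.4 152.2]
[271.2 153.8] 368 world [625.6 -53.6 107. ] tool [ 59.6 -41.1 152.2]
[177.3 182.7] 111 world [608.6  32.2 107. ] tool [  34.8 -125.   152.2]
handle [520.9   7.8  70. ] [-50.2 -92.7 189.2]
handle [ 507.6 -151.3   70. ] [-49.1  67.  189.2]
front top [571.2 -78.1  82. ] [  7.6 -11.7 177.2]
depth [ 616.5 -160.5  107. ]
depth [ 621.3 -107.5  106.6]
depth [516.9 -72.3  75.5]
```

servo_tool([
  [1,[0.02,0.0221,0.01],[0,0,0]],
  [1,[0.02,0.0221,0.02],[0,0,0]],
  [1,[0.0203,0.0222,0.02],[0,0,0]],
  [1,[0,0,0.02],[0,0,0]],
  [1,[0,0,0.02],[0,0,0]],
  [1,[0,0,0.02],[0,0,0]],
  [1,[0,0,0.02],[0,0,0]],
  [1,[0,0,0.01],[0,0,0]],
  [1,[0,0,0],[0,0,0]],
  [1,[0,0,0],[0,0,0]],
])

```text
time_s: 3.03
eef_pos: [616.7, -160.8, 119.8]
ee_rot: [0.0, 0.999, -0.046, 0.0]
force: [0.1, -0.5, -0.3]
grip_width: 0.002
grip_force: 0.0
```

servo_tool([
  [1,[0,0,0.004],[0,0,0]],
  [1,[0,0,0.004],[0,0,0]],
  [1,[0,0,0.003],[0,0,0]],
  [1,[0,0,0.002],[0,0,0]],
  [1,[0,0,0.002],[0,0,0]],
  [1,[0,0,0.001],[0,0,0]],
  [1,[0,0,0.001],[0,0,0]],
  [1,[0,0,0],[0,0,0]],
  [1,[0,0,0],[0,0,0]],
])

```text
time_s: 3.78
eef_pos: [616.6, -160.8, 102.6]
ee_rot: [0.0, 0.999, -0.046, 0.0]
force: [-2.7, 0.9, 3.9]
grip_width: 0.003
grip_force: 1.9
```

servo_tool([
  [1,[0,0,0.001],[0,0,0]],
  [1,[0,0,0.001],[0,0,0]],
  [1,[0,0,0.0008],[0,0,0]],
  [1,[0,0,0],[0,0,0]],
  [1,[0,0,0],[0,0,0]],
])

```text
time_s: 4.2
eef_pos: [616.6, -160.8, 100.9]
ee_rot: [0.0, 0.999, -0.046, 0.0]
force: [-4.9, 2.0, 13.2]
grip_width: -0.001
grip_force: 6.6
```

The disc key hit its stop (13 N). Next I lift and press the bar key (tool y -53.6).

servo_tool([
  [1,[0,0,-0.01],[0,0,0]],
  [1,[0,0,-0.01],[0,0,0]],
  [1,[0,0,0],[0,0,0]],
  [1,[0,-0.018,0],[0,0,0]],
  [1,[0,-0.018,0],[0,0,0]],
  [1,[0,-0.0176,0],[0,0,0]],
  [1,[0,0,0],[0,0,0]],
  [1,[0,0,0],[0,0,0]],
])

```text
time_s: 4.87
eef_pos: [621.4, -107.0, 119.2]
ee_rot: [0.0, 0.999, -0.046, -0.0]
force: [0.9, -0.9, 0.2]
grip_width: -0.002
grip_force: 0.0
```

servo_tool([
  [1,[0,0,0.006],[0,0,0]],
  [1,[0,0,0.006],[0,0,0]],
  [1,[0,0,0.003],[0,0,0]],
  [1,[0,0,0.002],[0,0,0]],
  [1,[0,0,0.001],[0,0,0]],
  [1,[0,0,0.001],[0,0,0]],
  [1,[0,0,0.001],[0,0,0]],
  [1,[0,0,0],[0,0,0]],
  [1,[0,0,0],[0,0,0]],
])

```text
time_s: 5.62
eef_pos: [621.4, -108.2, 101.0]
ee_rot: [0.001, 0.999, -0.046, 0.0]
force: [-6.0, -3.4, 11.8]
grip_width: -0.002
grip_force: 5.8
```

The bar key is at its stop too. The small key is next, at tool (59.6, -41.1), so the shift is y -53.9, x -1.

servo_tool([
  [1,[0,0,-0.01],[0,0,0]],
  [1,[0,0,-0.01],[0,0,0]],
  [1,[0,0,0],[0,0,0]],
  [1,[-0.001,-0.018,0],[0,0,0]],
  [1,[0,-0.018,0],[0,0,0]],
  [1,[0,-0.0179,0],[0,0,0]],
  [1,[0,0,0],[0,0,0]],
  [1,[0,0,0],[0,0,0]],
])

```text
time_s: 6.28
eef_pos: [625.4, -53.0, 119.3]
ee_rot: [-0.0, 0.999, -0.045, -0.0]
force: [0.8, -0.2, -1.3]
grip_width: -0.003
grip_force: 0.0
```

servo_tool([
  [1,[0,0,0.006],[0,0,0]],
  [1,[0,0,0.006],[0,0,0]],
  [1,[0,0,0.003],[0,0,0]],
  [1,[0,0,0.002],[0,0,0]],
  [1,[0,0,0.001],[0,0,0]],
  [1,[0,0,0.001],[0,0,0]],
  [1,[0,0,0.001],[0,0,0]],
  [1,[0,0,0],[0,0,0]],
  [1,[0,0,0],[0,0,0]],
])

```text
time_s: 7.03
eef_pos: [625.4, -54.4, 100.9]
ee_rot: [0.001, 0.999, -0.046, 0.0]
force: [-7.3, -3.0, 12.3]
grip_width: 0.002
grip_force: 5.9
```

Small key is down. I'll lift, move above the gap behind the bar, and check from there.

servo_tool([
  [1,[0,0,-0.01],[0,0,0]],
  [1,[0,0,-0.015],[0,0,0]],
  [1,[0,0,-0.015],[0,0,0]],
  [1,[-0.027,0.009,0],[0,0,0]],
  [1,[-0.027,0.009,0],[0,0,0]],
  [1,[-0.028,0.01,0],[0,0,0]],
  [1,[0,0,0],[0,0,0]],
  [1,[0,0,0],[0,0,0]],
])

```text
time_s: 7.7
eef_pos: [540.7, -74.1, 140.0]
ee_rot: [-0.0, 0.999, -0.047, 0.0]
force: [0.5, 0.1, 0.7]
grip_width: -0.004
grip_force: 0.0
```

```bash
python3 - <<'E'
from h import *; from rig import *
s=sense(); print(s["time_s"],s["eef_pos"])
w=capture("wrist"); cv2.imwrite("pics/w2.png",w["pixels"][:,:,::-1])
T=w["T_tool_cam"]; Ti=np.linalg.inv(T)
# pixel where the TCP's footprint/ bar should be
for x,z in ((-27,s["eef_pos"][2]-70),(21,s["eef_pos"][2]-82),(0,0)):
    q=Ti@[x,0,z,1]; print((q[0]/q[2]*w["fx"]+w["cx"]).round(),(q[1]/q[2]*w["fy"]+w["cy"]).round())
E
```

```text
7.7 [540.67109199 -74.08445352 139.96401563]
319.0 288.0
319.0 226.0
318.0 301.0
```

View pics/w2.png

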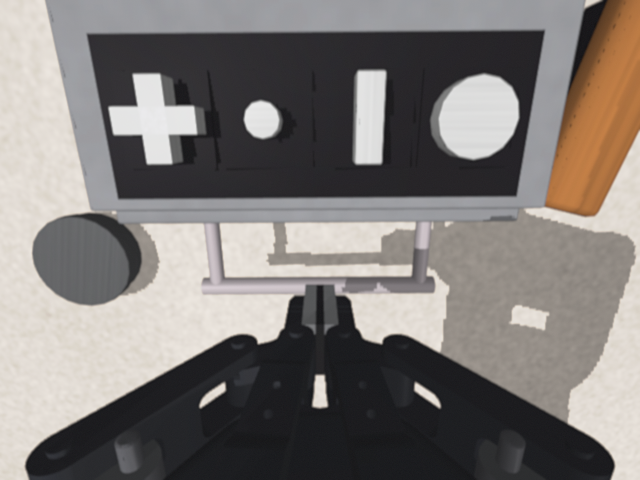

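The bar shows at row 286 (predicted 288), the handle mid column is 318, and all keys are up. I'll descend into the gap.

servo_tool([
  [1,[0,0,0.015],[0,0,0]],
  [1,[0,0,0.015],[0,0,0]],
  [1,[0,0,0.015],[0,0,0]],
  [1,[0,0,0.01],[0,0,0]],
  [1,[0,0,0.01],[0,0,0]],
  [1,[0,0,0.01],[0,0,0]],
  [1,[0,0,0.01],[0,0,0]],
  [1,[0,0,0],[0,0,0]],
  [1,[0,0,0],[0,0,0]],
])

```text
time_s: 8.5
eef_pos: [541.2, -73.9, 54.2]
ee_rot: [-0.0, 0.999, -0.046, -0.0]
force: [-0.1, 0.7, 0.4]
grip_width: 0.002
grip_force: 0.0
```

servo_tool([
  [1,[-0.006,0,0],[0,0,0]],
  [1,[-0.006,0,0],[0,0,0]],
  [1,[-0.008,0,0],[0,0,0]],
  [1,[-0.008,0,0],[0,0,0]],
  [1,[-0.008,0,0],[0,0,0]],
  [1,[-0.008,0,0],[0,0,0]],
  [1,[-0.008,0,0],[0,0,0]],
  [1,[-0.008,0,0],[0,0,0]],
  [1,[-0.006,0,0],[0,0,0]],
  [1,[0,0,0],[0,0,0]],
])

```text
time_s: 9.33
eef_pos: [475.8, -68.3, 55.4]
ee_rot: [0.001, 0.999, -0.046, 0.002]
force: [6.2, -0.5, -4.4]
grip_width: 0.0
grip_force: 3.1
```

servo_tool([
  [1,[-0.004,0,0],[0,0,0]],
  [1,[-0.002,0,0],[0,0,0]],
  [1,[-0.002,0,0],[0,0,0]],
  [1,[-0.001,0,0],[0,0,0]],
  [1,[0,0,0],[0,0,0]],
  [1,[0,0,0],[0,0,0]],
])

```text
time_s: 9.83
eef_pos: [467.8, -67.6, 55.4]
ee_rot: [0.001, 0.999, -0.046, 0.003]
force: [7.5, -1.3, -4.7]
grip_width: 0.002
grip_force: 3.8
```

servo_tool([
  [1,[-0.002,0,0],[0,0,0]],
  [1,[-0.002,0,0],[0,0,0]],
  [1,[-0.001,0,0],[0,0,0]],
  [1,[-0.001,0,0],[0,0,0]],
  [1,[0,0,0],[0,0,0]],
  [1,[0,0,0],[0,0,0]],
])

```text
time_s: 10.33
eef_pos: [462.9, -67.3, 55.6]
ee_rot: [0.001, 0.999, -0.047, 0.004]
force: [13.2, -1.4, -7.9]
grip_width: -0.0
grip_force: 6.7
```

servo_tool([
  [1,[-0.001,0,0],[0,0,0]],
  [1,[-0.001,0,0],[0,0,0]],
  [1,[0,0,0],[0,0,0]],
  [1,[0,0,0],[0,0,0]],
])

```text
time_s: 10.67
eef_pos: [462.8, -67.3, 55.8]
ee_rot: [0.001, 0.999, -0.047, 0.007]
force: [23.1, 0.8, -15.4]
grip_width: 0.002
grip_force: 11.7
```

servo_tool([
  [1,[0.005,0,0],[0,0,0]],
  [1,[0.004,0,0],[0,0,0]],
  [1,[0.004,0,0],[0,0,0]],
  [1,[0.004,0,0],[0,0,0]],
  [1,[0.003,0,0],[0,0,0]],
  [1,[0,0,0],[0,0,0]],
  [1,[0,0,0],[0,0,0]],
])

```text
time_s: 11.25
eef_pos: [478.3, -68.0, 54.4]
ee_rot: [-0.0, 0.999, -0.046, -0.0]
force: [-0.4, 0.1, 0.1]
grip_width: 0.005
grip_force: 0.0
```

It hit the stop at 23 N, and there was no force after I moved 15 mm back, so the catch holds. I'll lift out and check.

servo_tool([
  [1,[0,0,-0.015],[0,0,0]],
  [1,[0,0,-0.02],[0,0,0]],
  [1,[0,0,-0.025],[0,0,0]],
  [1,[0,0,-0.025],[0,0,0]],
  [1,[0,0,-0.025],[0,0,0]],
  [1,[0,0,-0.03],[0,0,0]],
  [1,[0,0,-0.03],[0,0,0]],
  [1,[0,0,0],[0,0,0]],
  [1,[0,0,0],[0,0,0]],
  [1,[0,0,0],[0,0,0]],
])

```text
time_s: 12.08
eef_pos: [478.0, -67.9, 223.6]
ee_rot: [-0.0, 0.999, -0.046, -0.001]
force: [-0.1, 0.6, -0.6]
grip_width: -0.008
grip_force: 0.0
```

```bash
python3 - <<'E'
from h import *; from rig import *
s=sense(); print(s["time_s"],s["eef_pos"],s["force"])
w=capture("wrist"); cv2.imwrite("pics/w3.png",w["pixels"][:,:,::-1])
E
```

```text
12.0833 [477.9548266  -67.94245405 223.6400207 ] [-0.08694326  0.59647834 -0.55339792]
```

View pics/w3.png

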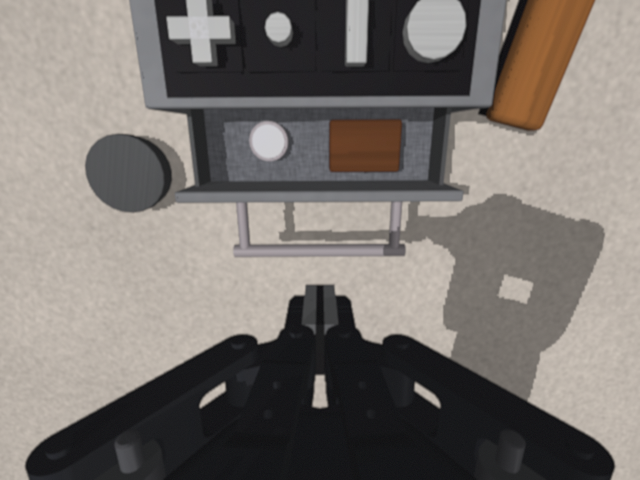

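The drawer is open and staying out: its front plate is at row 193 and the lid edge at row 103. The keys are up, and the tin and brush are undisturbed.

```bash
python3 -c "
from rig import *
print(finish_job())"
```

```text
the job is handed in; nothing more can be done
None
```

I pressed the large round, bar and small round keys in that order and drew the drawer to its stop, where the last picture shows it holding open by itself with the keys up; the job is handed in at about 12 s, and the hand-in call returned no verdict.

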